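# Peel the cover tray and hold it over the light pad

## Task

Switch on the light pad by pressing the three round keys of its box all the way down one at a time, the smallest first, then the middle one, then the largest. Then peel the clinging cover tray off the stack by its fin: raise the fin's corner by about 3 cm while the opposite corner still sits in the stack, lift it clear leaving the full tray below in place, and hold it roughly level, in the fingers, over the middle of the light pad about 10 cm above it for checking. Finish while still holding it there, and leave the other things on the bench alone.

Things in the scene. Friction and masses are not known exactly. Their poses are not given: they have to be found in the camera images.
- tray: Grey rigid formed cover tray on top of the nested stack, the one to peel off, 130 g. Rim 204 (x) x 164 (y) mm, 30 mm tall, floor 150x110 mm, walls sloping out 30 degrees. Origin: centre of its floor's underside, 28 mm above the table at the start; z up; rim top 30 mm above the origin. A fin, the grip, stands on its rim at corner x = -102, y = +82 mm.
- tray_fin (a point): Centre of the top of the fin, at (-90, 72, 56) mm in the tray's frame. The fin is a solid upright tab 26 mm long, 10 mm thick, 26 mm tall above the rim. Its length runs along the tray's diagonal from the far corner (heading 141.2 degrees from the tray's x), so fingers close across the diagonal. Nothing else stands above rim height near it.
- tray_corner (a point): Top of the cover tray's rim at its outermost corner below the fin, at (-102, 82, 30) mm in the tray's frame.
- tray_far (a point): Top of the cover tray's rim at the far corner, diagonally across from the fin, at (102, -82, 30) mm in the tray's frame; the tray can pivot here as the fin corner is raised.
- lower: Next grey tray of the stack, loose, full of parts, 0.85 kg, same shape without fin; stays in place. Origin: centre of floor underside, 14 mm above the table, 14 mm below the cover tray's; same axes. Four sprung clips on its long sides (x = +-50, y = +-82 mm) press on the cover tray's 10 mm tall rim edge: it clings, about 1 N at each clip, until it has risen about 5 mm there.
- lightpad: Flat square light pad fixed to the table, 220x220x16 mm, aluminium frame, white top. Origin: centre of its underside on the table; z up. It may be to the left or right of the key box; the tray stack is on the other side.
- key_s_top (a point): Centre of the top of the smallest key when up: a round black cap 16 mm across, 42 mm above the table, in a grey ring 32 mm across whose top is 32 mm above the table, on the grey key box (64x166x20 mm, fixed between stack and light pad). The three keys stand in a row 50 mm apart, in any order. The point moves with the cap.
- key_s (a joint): Travel of the smallest key: 0 up, 0.006 m fully down; spring back; fully down takes 4 N. Counts as pressed from 0.0045.
- key_m_top (a point): Centre of the top of the middle-sized key when up: a round black cap 22 mm across, 42 mm above the table, in a grey ring 38 mm across whose top is 32 mm above the table, on the grey key box (64x166x20 mm, fixed between stack and light pad). The three keys stand in a row 50 mm apart, in any order. The point moves with the cap.
- key_m (a joint): Travel of the middle-sized key: 0 up, 0.006 m fully down; spring back; fully down takes 4 N. Counts as pressed from 0.0045.
- key_l_top (a point): Centre of the top of the largest key when up: a round black cap 28 mm across, 42 mm above the table, in a grey ring 44 mm across whose top is 32 mm above the table, on the grey key box (64x166x20 mm, fixed between stack and light pad). The three keys stand in a row 50 mm apart, in any order. The point moves with the cap.
- key_l (a joint): Travel of the largest key: 0 up, 0.006 m fully down; spring back; fully down takes 4 N. Counts as pressed from 0.0045.
- driver: Bystander, loose, leave alone: screwdriver, black handle, lying. Origin: its underside or middle.
- board: Bystander, loose, leave alone: bare green circuit board 90x130 mm with rows of black parts, lying flat. Origin: its underside or middle.
- flux: Bystander, loose, leave alone: bottle 52 mm across, 120 mm tall. Origin: its underside or middle.
- tape: Bystander, loose, leave alone: roll of tape 72 mm across, lying flat. Origin: its underside or middle.
- partsbin: Bystander, loose, leave alone: small open blue bin 100x80x45 mm. Origin: its underside or middle.
- spanner: Bystander, loose, leave alone: steel spanner, lying. Origin: its underside or middle.
- screwjar: Bystander, loose, leave alone: jar 64 mm across, 70 mm tall. Origin: its underside or middle.

How it is judged:
By the outcome, as a careful person would: the job done as asked, in the order asked, and still so for the second after the job is handed in, while the arm keeps its last pose, push and grip.
It also fails if it takes over 61 s, if anything falls off the work surface, if the arm or the gripper's body presses on something with over 40 N, if the wrist force passes 120 N, or if a joint passes its speed limit or range.

## Robot

A 6-joint arm with a two-finger parallel gripper is mounted at the origin on the work surface. World frame = base frame: x ahead of the robot, y to its left, z up, the work surface at z = 0. Lengths are in m, angles in rad, forces in N, time in s.
With the tool pointing down it reaches from about 0.325 to 0.9 m from the base axis. Payload 6.1 kg.
Tool frame: the origin (TCP) lies at the very end of the fingers, on their centre line; the grasp point (between the pads) lies 19 mm behind it (manip.grasp_offset is the z of the grasp point in the tool frame, in m); z points along the fingers, y is the line along which they close (so a half turn about z gives the same grasp; the last joint's range is limited). The gripper opens to 85 mm and grips with 20 to 120 N. Pads are 22 mm wide; open, the fingers measure 114 mm over their backs; the gripper's body (76 mm by 85 mm) begins 54 mm behind the grasp point. The pads swing forward as they close: fully open they stand 13 mm farther back than shut.
Start: joints at [-1.26, 0.22, 1.526, -0, 1.395, -0.126], TCP at [0.264, -0.566, 0.231] pointing down, gripper open.
Joint ranges: [-2.98, 2.98], [-0.91, 2.08], [0.09, 2.57], [-1.24, 4.39], [0.2, 2.65], [-2.68, 2.68]. Speed limits (rad/s): [2.57, 2.57, 3.01, 3.14, 3.14, 3.14].

## Interface

Orientations are given as a unit quaternion [x, y, z, w].
In Python, from cell import manip, eyes, finish_job gives the robot as it stands. The module is installed in compiled form; this text tells all that it offers. Calls block until the motion is done:
- manip.reach(position, orientation): joint-space move of the TCP to a pose.
- manip.movel(position, frame=None, max_speed=0.15): straight line of the TCP; frame=None keeps the orientation; max_speed is the mean speed in m/s.
- manip.goto_joints(angles): joint-space move.
- manip.grip(opening, f_grip=None): finger opening in m; f_grip is the grip in N (None keeps the last); returns when the fingers have stopped.
- manip.wait(seconds).
- manip.ik(position, orientation): joint angles nearest the present ones, or None.
- eyes.get_image(name): name is "side" or "top"; returns a dict with "img" (480x640x3 uint8, red, green, blue), "fx", "fy", "cx", "cy" (pixels), "rvec" (rotation vector, rad) and "tvec" (3), from world to camera coordinates, as OpenCV has them. Camera axes: x right, y down, z forward; pixel columns grow to the right and rows downward; lengths in m; the calibration is good to about 2 mm. A picture is of the moment at which its call begins. There is no depth.
A pose or a line that the arm cannot do raises manip.PlanningError and nothing moves.
- finish_job(): hands the job in; it is judged then, once.
Readings, each from a call of its own:
- manip.read_time_s(): time.
- manip.read_joint_positions(): joint angles.
- manip.read_joint_vel(): joint speeds.
- manip.read_tau(): joint torques, N m.
- manip.read_position(): TCP position.
- manip.read_eef_rot(): TCP orientation.
- manip.read_contact_force(): force on the tool from outside, world axes, zero at the start.
- manip.read_moment(): the same for the moment, N m.
- manip.read_width(): finger opening in m.
- manip.read_finger_force(): force on a finger pad.
Only numpy, scipy, OpenCV 4.12 (cv2) and the standard library are available. Lean on these libraries where they do the work, as an engineer would, in place of code of your own. Each camera call takes 0.05 s, during which the arm holds its last target. There are 200 camera calls.

## Working session

There is one attempt and no reset: what is moved stays moved. The work goes in short steps, each a Python script; the robot and the scene stay as the last script left them, time stands still between calls to the robot, and variables do not carry over. Pictures are saved under pics/ and viewed, at most 10 in all, crops included, and the job is handed in when it is done.

```bash
mkdir -p pics; cat > h.py <<'E'
import numpy as np, cv2
from cell import manip, eyes, finish_job
from scipy.spatial.transform import Rotation as R
def snap(n,f):
    d=eyes.get_image(n); cv2.imwrite('pics/'+f+'.png',d['img'][:,:,::-1]); 
    np.savez('pics/'+f+'.npz',**d); return d
def ray(d,uv,z):
    Rm=cv2.Rodrigues(np.array(d['rvec'],float))[0]; t=np.array(d['tvec'],float).ravel()
    c=-Rm.T@t; v=Rm.T@np.array([(uv[0]-d['cx'])/d['fx'],(uv[1]-d['cy'])/d['fy'],1])
    return c+v*(z-c[2])/v[2]
def proj(d,P):
    Rm=cv2.Rodrigues(np.array(d['rvec'],float))[0]; p=(Rm@np.atleast_2d(P).T).T+np.array(d['tvec'],float).ravel()
    return np.c_[d['fx']*p[:,0]/p[:,2]+d['cx'],d['fy']*p[:,1]/p[:,2]+d['cy']]
E
python3 - <<'E'
from h import *
for n in('top','side'):
    d=snap(n,n+'0'); Rm=cv2.Rodrigues(np.array(d['rvec'],float))[0]; print(n,d['fx'],-Rm.T@np.array(d['tvec']).ravel(),Rm.round(2).tolist())
print(manip.read_time_s(),manip.read_eef_rot(),manip.read_contact_force(),manip.grasp_offset)
E
```

```text
top 532.5637778494247 [ 0.24276922 -0.01240973  1.6900289 ] [[-0.02, -1.0, 0.0], [-0.98, 0.02, -0.2], [0.2, -0.01, -0.98]]
side 447.84182672079936 [0.22221383 0.71765238 0.83503856] [[-0.91, -0.42, -0.02], [-0.28, 0.63, -0.72], [0.31, -0.65, -0.69]]
0.1 [ 9.76249275e-01  2.16648352e-01 -9.77975049e-05 -9.13666892e-04] [0.5870833  0.82989396 0.38696423] -0.0187
```

View pics/top0.png

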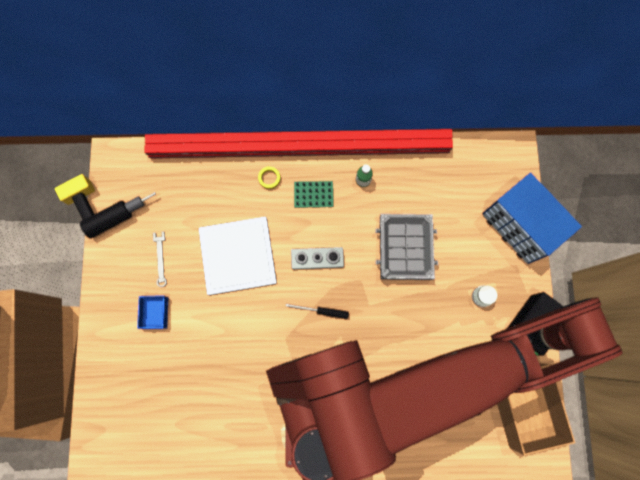

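View pics/side0.png

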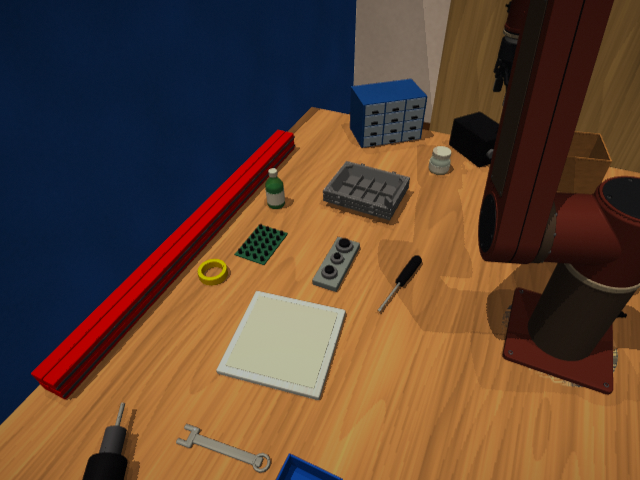

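The top view shows the light pad at (237,255), the key box at (318,258) with its keys in a horizontal row, and the tray stack at (407,247). I'll enlarge the box and the stack.

```bash
python3 - <<'E'
import cv2,numpy as np
a=cv2.imread('pics/top0.png'); s=cv2.imread('pics/side0.png')
A=cv2.resize(a[205:290,285:445],(800,425),interpolation=cv2.INTER_CUBIC)
B=cv2.resize(s[150:300,305:425],(480,600),interpolation=cv2.INTER_CUBIC)
cv2.imwrite('pics/c1.png',cv2.convertScaleAbs(A,alpha=1.4));cv2.imwrite('pics/c2.png',cv2.convertScaleAbs(B,alpha=1.6))
E
```

```text
(no output)
```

View pics/c1.png

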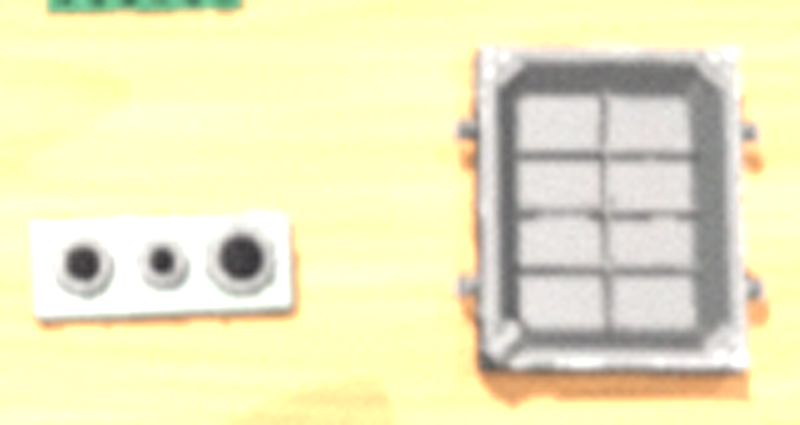

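View pics/c2.png

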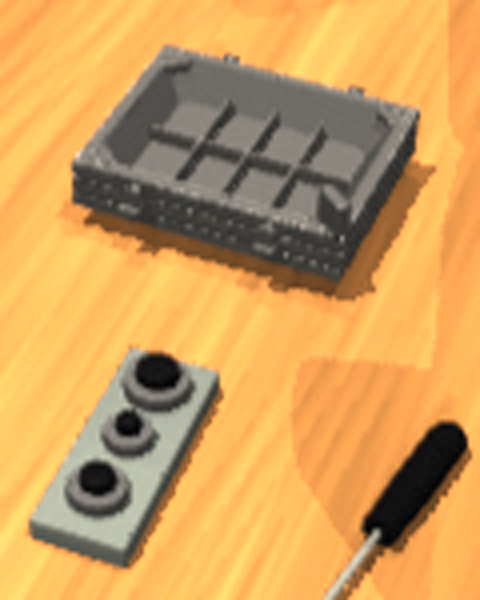

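Crop 1 shows the keys as middle at (82,263), small at (162,261) and large at (241,257), from left to right. The tray rim corners are at (480,48), (741,48), (747,370) and (482,370), and the fin is at the lower left (503,345), towards the robot and +y. Crop 2 agrees: the fin is at the near-right corner (333,200).

```bash
cat > fit.py <<'E'
from h import *
from scipy.optimize import least_squares
T=np.load('pics/top0.npz');S=np.load('pics/side0.npz')
c1=lambda p:(np.array(p,float)+.5)/5-.5+[285,205]; c2=lambda p:(np.array(p,float)+.5)/4-.5+[305,150]
def blobs(d,c):  # dark cap centroid near c, subpixel
    g=d['img'].astype(float).mean(2); u,v=np.round(c).astype(int); r=6
    w=g[v-r:v+r+1,u-r:u+r+1]; k=np.clip(75-w,0,75); yy,xx=np.mgrid[v-r:v+r+1,u-r:u+r+1]
    k[np.hypot(xx-u,yy-v)>r]=0
    return np.array([(k*xx).sum(),(k*yy).sum()])/k.sum()
kt=[blobs(T,c1(p)) for p in((82,263),(162,261),(241,257))]
ks=[blobs(S,c2(p)) for p in((97,477),(128,423),(157,370))]
def keys(q): return np.array([[q[0]-s*.05*np.sin(q[2]),q[1]+s*.05*np.cos(q[2]),.041] for s in(1,0,-1)])
f=lambda q:np.r_[proj(T,keys(q))-kt,proj(S,keys(q))-ks].ravel()
q=least_squares(f,[.55,0,0]).x; K=keys(q); print('keys m,s,l',K.round(4).tolist(),'yaw',q[2],'res',f(q).round(1).tolist())
C=np.array([[.102,.082,.03],[.102,-.082,.03],[-.102,-.082,.03],[-.102,.082,.03]])
ct=c1([(480,48),(741,48),(747,370),(482,370)]);cs=c2([(75,165),(165,47),(418,110),(345,235)])
def W(q,P): P=np.atleast_2d(P);return P@R.from_euler('z',q[2]).as_matrix().T+[q[0],q[1],.028]
f2=lambda q:np.r_[proj(T,W(q,C))-ct,proj(S,W(q,C))-cs].ravel()
t=least_squares(f2,[.6,-.25,0],loss='soft_l1').x; print('tray',t,'fin',W(t,[-.090,.072,.056]),'res',f2(t).round(1).tolist())
P=np.array([[.11,.11],[.11,-.11],[-.11,-.11],[-.11,.11]])
# light pad: bright white mask in top, minAreaRect
m=(T['img'].min(2)>175).astype(np.uint8); n,l,s,c=cv2.connectedComponentsWithStats(m)
i=l[255,237]; print('pad area',s[i]); cn=cv2.findContours((l==i).astype(np.uint8),0,2)[0][0]
b=cv2.boxPoints(cv2.minAreaRect(cn)); w=np.array([ray(T,p,.016)[:2] for p in b]); print('pad',w.mean(0),w.round(3).tolist(),np.linalg.norm(np.diff(w,axis=0),axis=1))
np.savez('est.npz',K=K,t=t,pad=w.mean(0))
A=cv2.resize(T['img'][200:300,190:450,::-1],None,fx=3,fy=3,interpolation=2);B=cv2.resize(S['img'][150:300,305:425,::-1],None,fx=2,fy=2,interpolation=2)
fin=np.array([[-.09+s*.013*np.cos(np.deg2rad(141.2))+e*.005*np.sin(np.deg2rad(141.2)),.072+s*.013*np.sin(np.deg2rad(141.2))-e*.005*np.cos(np.deg2rad(141.2)),.056] for s,e in((1,1),(1,-1),(-1,-1),(-1,1))])
for I,d,o,k in((A,T,(190,200),3),(B,S,(305,150),2)):
    for X in(W(t,C),W(t,fin)):
        cv2.polylines(I,[np.int32((proj(d,X)-o+.5)*k*16-8)],True,(0,0,255),1,16,4)
    cv2.polylines(I,[np.int32((proj(d,np.c_[w,[.016]*4])-o+.5)*k*16-8)],True,(255,0,0),1,16,4)
    for x in proj(d,K): cv2.circle(I,tuple(map(int,(x-o+.5)*k)),2,(0,255,0),-1)
O=np.zeros((600,780,3),np.uint8);O[:300]=A;O[300:,:240]=B
D=cv2.resize(S['img'][165:225,315:415,::-1],None,fx=5,fy=5,interpolation=2)
for X in(W(t,C),W(t,fin)): cv2.polylines(D,[np.int32((proj(S,X)-[315,165]+.5)*5*16-8)],True,(0,0,255),1,16,4)
O[300:,260:760]=D
cv2.imwrite('pics/ov.png',cv2.convertScaleAbs(O,alpha=1.4))
E
python3 fit.py
```

```text
keys m,s,l [[0.5194, 0.0478, 0.041], [0.5203, -0.0022, 0.041], [0.5213, -0.0522, 0.041]] yaw 0.018749160464516204 res [-0.9, 0.1, -0.8, 0.0, -0.9, 0.0, 0.3, -1.1, 0.0, -0.5, 0.4, -1.2]
tray [ 0.54676616 -0.28568384 -0.0259203 ] fin [[ 0.45866245 -0.21137546  0.084     ]] res [-0.5, -0.2, -0.8, 0.1, 0.4, -0.1, 0.2, -0.4, -0.5, -0.7, 0.2, -0.7, 0.9, -0.2, 0.3, 1.1]
pad area [ 198  216   78   79 4802]
pad [0.53735909 0.25358407] [[0.63, 0.386], [0.664, 0.16], [0.444, 0.124], [0.411, 0.345]] [0.22896154 0.22371861 0.22314776]
```

View pics/ov.png

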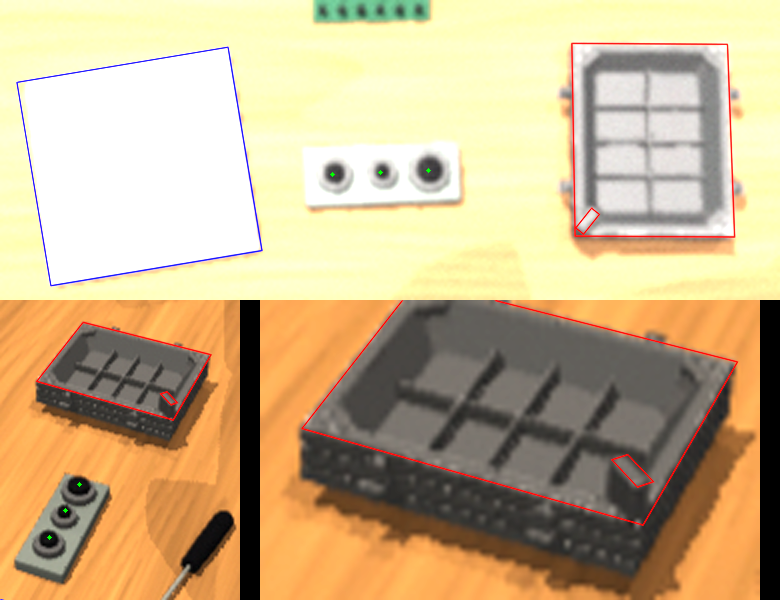

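The overlay matches both views (rim, fin and keys). First I'll press the keys in order with the fingers closed and force feedback.

```bash
cat >> h.py <<'E'
def down(a):
    y=np.array([np.cos(a),np.sin(a),0]); z=np.array([0,0,-1.]); return R.from_matrix(np.c_[np.cross(y,z),y,z]).as_quat()
E
python3 - <<'E'
from h import *
K=np.load('est.npz')['K']; t0=manip.read_time_s()
manip.grip(0.0,20)
best=None
for a in(0,np.pi):
    j=manip.ik([K[1][0],K[1][1],.13],down(a)); print(a,None if j is None else np.round(j,2))
    if j is not None and (best is None or abs(j[5])<best[0]): best=(abs(j[5]),a)
q=down(best[1])
manip.reach([K[1][0],K[1][1],.12],q); print('t',manip.read_time_s(),manip.read_position())
for n,i in(('s',1),('m',0),('l',2)):
    x,y=K[i][:2]
    manip.movel([x,y,.056],max_speed=.15); f0=manip.read_contact_force()[2]; manip.movel([x,y,.044],max_speed=.1)
    log=[]
    for z in np.arange(.039,.0309,-.001):
        manip.movel([x,y,z],max_speed=.05); f=manip.read_contact_force()[2]-f0; log.append((round(z,4),round(manip.read_position()[2],4),round(f,1)))
        if f>8: break
    manip.wait(.2); manip.movel([x,y,.056],max_speed=.15)
    print(n,log,'t',manip.read_time_s())
E
```

```text
0 [-0.16  0.07  1.89 -0.    1.18 -0.16]
3.141592653589793 None
t 3.1167 [ 0.52067323 -0.00303725  0.12027451]
s [(np.float64(0.039), np.float64(0.0396), np.float64(2.5)), (np.float64(0.038), np.float64(0.0385), np.float64(2.9)), (np.float64(0.037), np.float64(0.0373), np.float64(3.0)), (np.float64(0.036), np.float64(0.0362), np.float64(4.2)), (np.float64(0.035), np.float64(0.0359), np.float64(11.3))] t 5.7
m [(np.float64(0.039), np.float64(0.0392), np.float64(3.0)), (np.float64(0.038), np.float64(0.0383), np.float64(2.1)), (np.float64(0.037), np.float64(0.0372), np.float64(2.2)), (np.float64(0.036), np.float64(0.0362), np.float64(4.0)), (np.float64(0.035), np.float64(0.0359), np.float64(10.6))] t 8.1917
l [(np.float64(0.039), np.float64(0.0392), np.float64(2.2)), (np.float64(0.038), np.float64(0.0383), np.float64(1.8)), (np.float64(0.037), np.float64(0.0372), np.float64(2.7)), (np.float64(0.036), np.float64(0.0361), np.float64(3.9)), (np.float64(0.035), np.float64(0.0359), np.float64(9.4))] t 11.0167
```

All three keys bottomed out at 0.036 m with about 10 N. Next I'll approach the fin and close gently.

```bash
python3 - <<'E'
from h import *
e=np.load('est.npz'); t=e['t']; W=lambda P:R.from_euler('z',t[2]).apply(P)+[t[0],t[1],.028]
fin=W([-.09,.072,.056]); h=np.deg2rad(51.2)+t[2]
manip.movel([*manip.read_position()[:2],.14]); 
place=np.r_[e['pad'],.116]+R.from_euler('z',t[2]).apply([-.09,.072,.035])
for a in(h,h-np.pi):
    for p in([*fin[:2],.14],place): j=manip.ik(p,down(a)); print(round(a,3),None if j is None else np.round(j,2))
a=h if manip.ik([*fin[:2],.14],down(h)) is not None and manip.ik(place,down(h)) is not None else h-np.pi
np.save('a.npy',a)
manip.reach([*fin[:2],.15],down(a)); manip.grip(.05)
manip.movel([*fin[:2],.1]); f0=np.array(manip.read_contact_force())
manip.movel([*fin[:2],.0615],max_speed=.06); print('down',np.array(manip.read_contact_force())-f0)
for w in(.02,.016,.013,.008):
    manip.grip(w,20); n=np.array([np.cos(h),np.sin(h)]); f=np.array(manip.read_contact_force())-f0
    print(w,manip.read_width(),'lat',f[:2]@n,f.round(1),manip.read_finger_force())
print(manip.read_time_s(),manip.read_position(),fin); snap('side','side1'); snap('top','top1')
s=cv2.imread('pics/side1.png');T=cv2.imread('pics/top1.png')
cv2.imwrite('pics/v1.png',np.hstack([cv2.resize(s[120:420,220:440],(440,600),interpolation=2),cv2.resize(T[180:380,330:450],(360,600),interpolation=2)]))
E
```

```text
0.868 [-0.59  0.02  1.92 -0.    1.2  -1.46]
0.868 [ 0.49  0.13  1.79 -0.    1.23 -0.38]
-2.274 [-0.59  0.02  1.92 -0.    1.2   1.69]
-2.274 None
down [ 0.99889479 -0.1484883  -0.29545418]
0.02 0.019900444745484323 lat -0.27962457570516003 [ 0.3 -0.6 -0.1] 0.0
0.016 0.016226800922991145 lat -0.013485128614199683 [-0.1  0.   0.8] 0.0
0.013 0.013110435510149508 lat -0.9857137677302842 [-1.2 -0.3  1.4] 0.27473291382193565
0.008 0.009435651700499573 lat 1.0028384589497716 [0.4 1.  1.7] 22.611522674560547
15.6917 [ 0.45870794 -0.21124476  0.0615589 ] [ 0.45866245 -0.21137546  0.084     ]
```

View pics/v1.png

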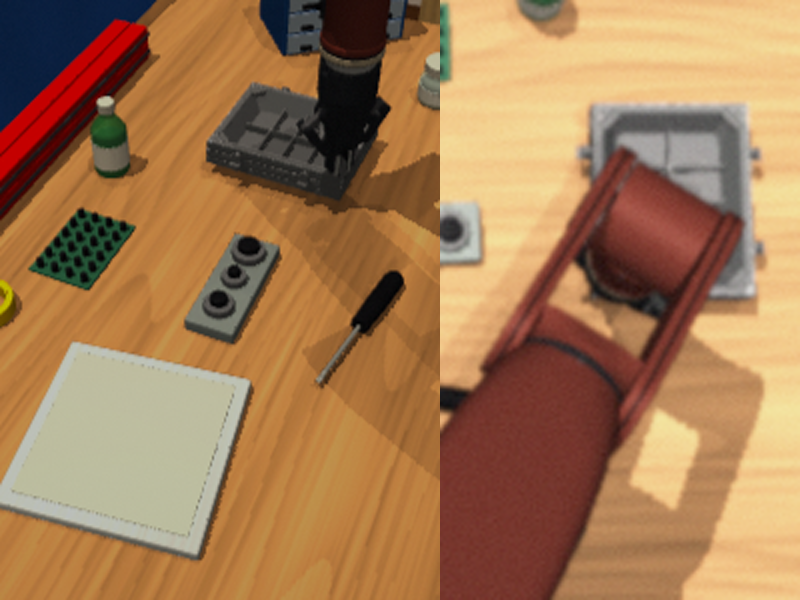

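The fingers hold the fin with little lateral force, the stack is undisturbed and the pad is visible at lower left. I'll compare the pad's brightness with before, then firm up the grip and peel.

```bash
cat > peel.py <<'E'
from h import *
for f in('side','top'):
    u=(285,340) if f=='side' else (237,255)
    print(f,[np.load(f'pics/{f}{i}.npz')['img'][u[1]-5:u[1]+5,u[0]-5:u[0]+5].mean((0,1)) for i in(0,1)])
e=np.load('est.npz'); t=e['t']; a=float(np.load('a.npy')); W=lambda P:R.from_euler('z',t[2]).apply(P)+[t[0],t[1],.028]
manip.grip(.0,100); print('w',manip.read_width(),manip.read_finger_force())
p0=np.array(manip.read_position()); q0=R.from_quat(down(a)); far=W([.102,-.082,.03]); cor=W([-.102,.082,.03])
n=np.array([np.cos(a),np.sin(a),0]); 
sg=1 if np.cross(n,cor-far)[2]>0 else -1
for th in np.deg2rad([1,2,3,4,5,6,7]):
    r=R.from_rotvec(n*sg*th); manip.movel(far+r.apply(p0-far),(r*q0).as_quat(),max_speed=.02)
    print(round(np.rad2deg(th)),'rise',(far+r.apply(cor-far)-cor)[2].round(4),np.round(manip.read_contact_force(),1),np.round(manip.read_moment(),2),manip.read_width())
print(manip.read_time_s(),p0,manip.read_position()); np.savez('peel.npz',p0=p0,far=far,n=n*sg)
snap('side','side2')
s=cv2.imread('pics/side2.png'); cv2.imwrite('pics/v2.png',cv2.resize(s[130:230,300:430],(780,600),interpolation=2))
E
python3 peel.py
```

```text
side [array([184.11, 184.25, 154.93]), array([188.86, 188.99, 159.29])]
top [array([243.78, 246.16, 247.51]), array([244.56, 246.92, 248.1 ])]
w 0.008193073155717611 97.86200165748596
1 rise 0.0046 [ 0.8  2.5 -1.1] [ 0.32 -0.07  0.14] 0.00783873752619842
2 rise 0.0091 [ 0.3  2.2 -1.2] [0.43 0.09 0.09] 0.008014729229260787
3 rise 0.0137 [-1.1  1.2 -1.5] [0.35 0.19 0.04] 0.007956013296051527
4 rise 0.0183 [-0.3  2.  -0.6] [0.28 0.16 0.09] 0.007605373008902368
5 rise 0.0228 [ 0.   1.6 -1.5] [0.22 0.08 0.15] 0.007916275842280758
6 rise 0.0274 [-0.1  0.1 -0.6] [0.22 0.09 0.14] 0.007885524538351006
7 rise 0.0319 [-0.2  0.9 -1.8] [ 0.21 -0.01  0.11] 0.008432867451942367
18.5833 [ 0.45875475 -0.21123685  0.06173946] [ 0.46063014 -0.2128348   0.09178841]
```

View pics/v2.png

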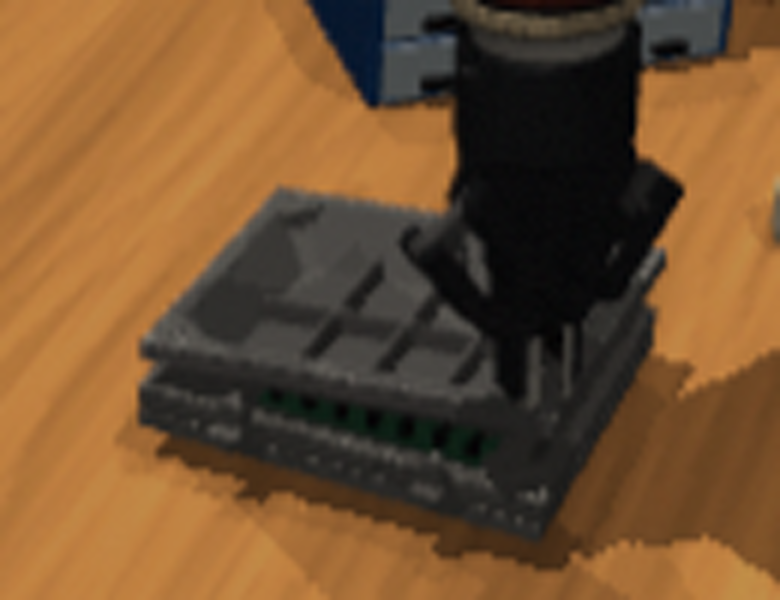

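The cover's fin corner is up about 3 cm, with its far corner still in the stack and the lower tray in place. Next I'll lift it clear, level it and carry it over the pad.

```bash
python3 - <<'E'
from h import *
e=np.load('est.npz'); t=e['t']; a=float(np.load('a.npy')); p0=np.load('peel.npz')['p0']
p=np.array(manip.read_position())
manip.movel(p+[0,0,.015],max_speed=.03); manip.movel(p+[0,0,.06],max_speed=.08)
manip.movel(p0+[0,0,.11],down(a),max_speed=.08)
tgt=p0+np.r_[e['pad']-t[:2],.11]; manip.movel(tgt,down(a),max_speed=.12)
tgt[2]=p0[2]+.09; manip.movel(tgt,down(a),max_speed=.05); manip.wait(.5)
print(manip.read_time_s(),manip.read_position(),tgt,manip.read_width(),manip.read_finger_force(),manip.read_contact_force())
S=snap('side','side3');T=snap('top','top3')
C=np.array([[.102,.082,.03],[.102,-.082,.03],[-.102,-.082,.03],[-.102,.082,.03]])
X=R.from_euler('z',t[2]).apply(C)+np.r_[e['pad'],.118]
I=[]
for d,o,k,s in((S,(180,180),2.5,(180,240)),(T,(180,170),1.35,(260,240))):
    J=cv2.resize(np.ascontiguousarray(d['img'][o[1]:o[1]+s[1],o[0]:o[0]+s[0],::-1]),None,fx=k,fy=k,interpolation=2)
    L=[X]
    for Y in L: cv2.polylines(J,[np.int32((proj(d,Y)-o)*k*16)],True,(0,0,255),1,16,4)
    Z=R.from_euler('z',t[2]).apply(C)+[*t[:2],.014]
    cv2.polylines(J,[np.int32((proj(d,Z)-o)*k*16)],True,(0,255,0),1,16,4)
    I.append(cv2.copyMakeBorder(J,0,600-J.shape[0],0,0,0))
cv2.imwrite('pics/v3.png',cv2.convertScaleAbs(np.hstack(I)[:,:800],alpha=1.3))
E
```

```text
26.0917 [0.4494135  0.32806802 0.15186199] [0.44934768 0.32803106 0.15173946] 0.007922997452438237 97.85399079322815 [-0.27814271 -1.07709225 -0.80198632]
```

View pics/v3.png

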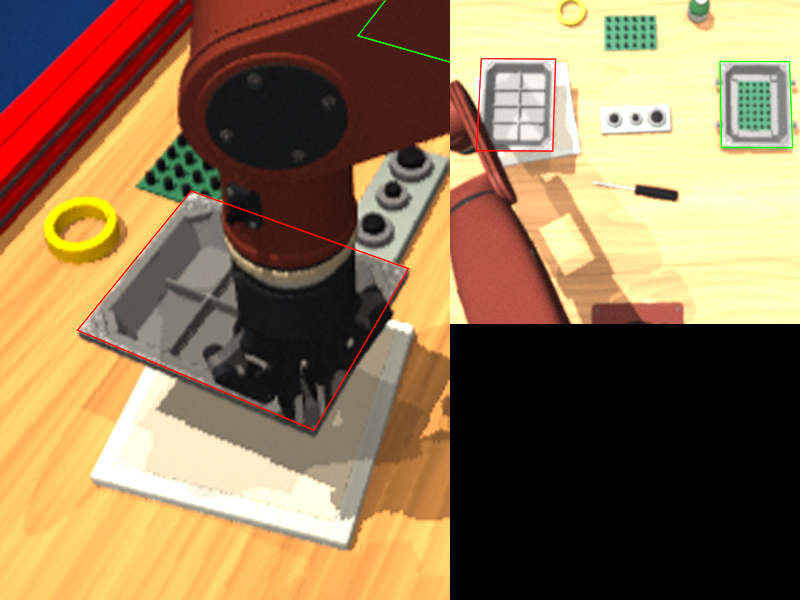

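View pics/side3.png

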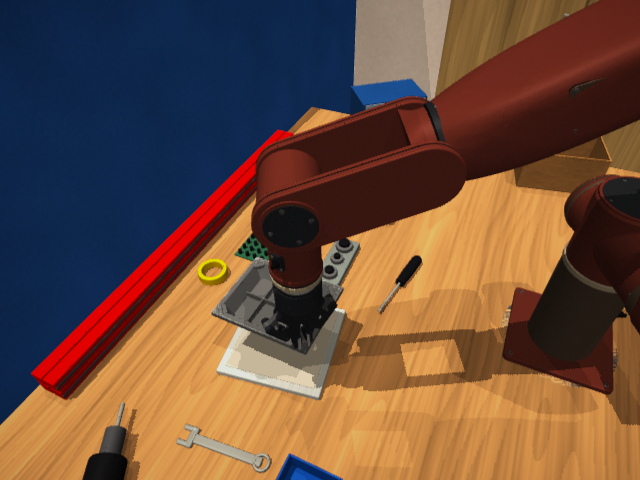

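Both views match the predicted level pose: the tray rim follows the red outline over the pad, the lower tray lies on its original (green) outline, and the other objects I can see are where they were. Handing in.

```bash
python3 -c "
from cell import finish_job
print(finish_job())"
```

```text
the job is handed in; nothing more can be done
None
```

I handed in the job at about 26 s: the keys went fully down in order small, middle, large, and the cover tray was peeled off and is held level about 10 cm over the pad's centre, with the full tray still in place; the pictures don't clearly show the pad lit.

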